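Sort the strays, then tip the sockets into the lip corner and hold

ROBOT

A 6-joint arm with a two-finger parallel gripper is mounted at the origin on the work surface. World frame = base frame: x ahead of the robot, y to its left, z up, the work surface at z = 0. Lengths are in m, angles in rad, forces in N, time in s.
With the tool pointing down it reaches from about 0.375 to 0.975 m from the base axis. Payload 3.8 kg.
Tool frame: the origin (TCP) lies on the mounting face of the last link; the fingertips stand 173 mm ahead of it and the grasp point (between the pads) lies 155 mm ahead of it; z points along the fingers, y is the direction in which the jaws open and shut (so a half turn about z gives the same grasp; the last joint's range is limited). The gripper opens to 85 mm and grips with 20 to 120 N. Pads are 22 mm wide; open, the fingers measure 114 mm over their backs; the gripper's body (76 mm by 85 mm) begins 54 mm behind the grasp point. The pads swing forward as they close: fully open they stand 13 mm farther back than shut.
Start: joints at [-1.226, 0.264, 1.604, -0, 1.274, -0.037], TCP at [0.251, -0.626, 0.405] pointing down, gripper open.
Joint ranges: [-2.63, 2.63], [-0.94, 2.18], [0.31, 2.57], [-1.31, 4.45], [0, 2.66], [-2.55, 2.55]. Speed limits (rad/s): [2.57, 2.57, 3.14, 3.14, 3.14, 3.14].

INTERFACE

Orientations are given as a rotation vector (axis times angle).
In Python, from workcell import bot gives the robot as it stands.
- The arm moves only by the shell command python3 -m jog 'ROWS' [FORCE]. ROWS is JSON, a list that holds one entry, the list of rows, each a list of 7 numbers: the closure, from 0 (fully open) to 1 (shut), then the shift along the tool's x, y, z in cm, then the turn, a rotation vector about the tool's x, y, z in rad. A call has 1 to 12 rows; each row is the pose to reach, as a shift and turn from the pose commanded when the call began, along the tool's axes at that moment; what a row does not reach only later rows make up. A row lasts 1/8 s, in which the tool goes at most 62.5 mm and 10.7 degrees, less where a joint would pass 70% of its speed; a pose out of reach is approached as far as the arm can. A call with a gripper value outside its range is refused whole. The fingers move at their own pace and stop on an object; FORCE is the grip in N (left out, the last holds). Time passes only in rows, so rows that repeat a pose let the fingers close. It gives the time, the measured TCP pose, the force and the opening at its end, in the units of the state.
- bot.read_state(): the state, without advancing time (a new reading comes with each control period).
- bot.read_camera(name): name is "scene" or "top" or "wrist"; returns the picture (420x560x3 uint8, red, green, blue); there is no depth.
- bot.camera_model(name): a dict with "intrinsics" (3x3 intrinsics, pixels), "rvec" (rotation vector, rad) and "tvec" (3), from world to camera coordinates, as OpenCV has them. Camera axes: x right, y down, z forward; pixel columns grow to the right and rows downward; lengths in m; the calibration is good to about 2 mm. A picture is of the moment at which its call begins: read the wrist's pose just before it. camera_model takes no time and is no camera call; for the wrist camera it gives the pose at the moment of the call.
- bot.finish_job(): hands the job in, once; it reports no verdict.
The state is a dict: "time": time; "q": joint angles; "joint_vel": joint speeds; "joint_torque": joint torques, N m; "tool_pos": TCP position; "tcp_rot": TCP orientation; "wrist_force": force on the tool from outside, world axes, zero at the start; "torque": the same for the moment, N m; "width": opening from 0.0 (shut) to 1.0 (fully open).
Only numpy, scipy, OpenCV 4.12 (cv2) and the standard library are available. Lean on these libraries where they do the work, as an engineer would, in place of code of your own. Each camera call takes 0.05 s, during which the arm holds its last target.

TASK

First tidy up: put the stray steel socket into the grey tote with the other three, and the stray wooden offcut into the cardboard offcut box. Then lift the tote by its handle bar clear of the bench and tilt it about 30 degrees or a little more, towards the corner with the pouring lip, until all four sockets have slid together into that corner. Finish while still holding the tote up, tilted and still, with nothing but the gripper carrying it, and leave the other things on the bench where they are.

Things in the scene. Friction and masses are not known exactly. Their poses are not given: they have to be found in the camera images.
- tote: open grey plastic tote, 200 x 150 mm, 50 high, walls and floor 4 mm, smooth (steel starts to slide at 8 to 13 degrees), 0.3 kg; origin under its centre, x along its long side, z up. The corner at -x, -y has the pouring lip, a flat tab at rim height sticking out about 18 mm. A handle bar runs above its middle along x. Starts on the bench, three sockets standing in it away from that corner
- tote_grip (a point): centre of the tote's handle bar (64 mm above the tote's underside); axes as the tote's. The bar runs along x, 192 mm long, is 14 mm wide (y) and 16 mm high (56 to 72 mm above the underside), open below and beside it, so it can be gripped across its width from above
- tote_corner (a point): the inside corner of the tote at the pouring lip, on the inner floor (tote x -96, y -71, z 4 mm)
- socket1_mid (a point): centre of a steel socket (plain cylinder 26 mm across, 30 mm high, 70 g), standing in the tote at the start; z along its axis
- socket2_mid (a point): centre of a second, equal socket, standing in the tote at the start
- socket3_mid (a point): centre of a third, equal socket, standing in the tote at the start
- socket4_mid (a point): centre of the stray socket, equal to the others, standing alone on the open bench at the start
- offcut_mid (a point): centre of the stray wooden offcut, a plain pine block 70 x 24 x 20 mm (x, y, z) of 30 g, lying flat on the open bench at the start
- offcut_box: the open cardboard offcut box, 170 x 140 mm and 50 mm high, walls and floor 4 mm, fixed to the bench; origin under its centre, x along its long side. Two flat slats up to 16 mm high lie fixed in it along its +y and +x walls; the middle of its floor is free
- mini_clamp: bystander: small blue screw clamp lying flat between the strays' places, about 80 mm long (x) and 40 wide, 17 high; origin under its middle
- spanner: bystander: steel spanner lying flat beyond the container on the robot's right, 120 mm long, 8 high
- water_bottle: bystander: clear bottle, 64 mm across, 190 high, towards the far edge
- battery: bystander: black tool battery, 75 x 115 mm, 65 high, towards the far edge
- sanding_block: bystander: cork sanding block, 70 x 110 mm, 32 high, towards the far edge
There are look-alikes about, which are no part of the job. Of the things shaped like the offcut_box, the cardboard one is meant.

How it is judged:
On the way:
1. all four sockets in the tote and the offcut in the box, the tote still standing on the bench (x of socket1_mid in the frame of tote between -0.1 and 0.1 m and y of socket1_mid in the frame of tote between -0.075 and 0.075 m and z of each of socket1_mid, socket2_mid, socket3_mid, socket4_mid in the frame of tote below 0.05 m and x of socket2_mid in the frame of tote between -0.1 and 0.1 m and y of socket2_mid in the frame of tote between -0.075 and 0.075 m and x of socket3_mid in the frame of tote between -0.1 and 0.1 m and y of socket3_mid in the frame of tote between -0.075 and 0.075 m and x of socket4_mid in the frame of tote between -0.1 and 0.1 m and y of socket4_mid in the frame of tote between -0.075 and 0.075 m and x of offcut_mid in the frame of offcut_box between -0.085 and 0.085 m and y of offcut_mid in the frame of offcut_box between -0.07 and 0.07 m and z of offcut_mid in the frame of offcut_box below 0.05 m and angle between tote's own z axis and vertical below 0.1 rad and height (world z) of tote below 0.012 m), for 0.2 s.
At the end, for the whole second after the job is handed in: the fingers alone hold the tote, lip corner over 20 mm and underside over 40 mm above the bench, tilted 20 to 54 degrees and still; all four socket centres lie in it within 85 mm of its inside lip corner; the offcut lies in its box (angle between tote's own z axis and vertical between 0.35 and 0.95 rad and height (world z) of tote_corner above 0.02 m and height (world z) of tote above 0.04 m and linear speed of tote below 0.03 m/s and contact force between the fingers and tote above 1 N and contact force between tote and offcut_box below 0.5 N and contact force between tote and mini_clamp below 0.5 N and contact force between tote and spanner below 0.5 N and contact force between tote and water_bottle below 0.5 N and contact force between tote and battery below 0.5 N and contact force between tote and sanding_block below 0.5 N and distance between each of socket1_mid, socket2_mid, socket3_mid, socket4_mid and tote_corner below 0.085 m and x of socket1_mid in the frame of tote between -0.1 and 0.1 m and y of socket1_mid in the frame of tote between -0.075 and 0.075 m and z of each of socket1_mid, socket2_mid, socket3_mid, socket4_mid in the frame of tote below 0.05 m and x of socket2_mid in the frame of tote between -0.1 and 0.1 m and y of socket2_mid in the frame of tote between -0.075 and 0.075 m and x of socket3_mid in the frame of tote between -0.1 and 0.1 m and y of socket3_mid in the frame of tote between -0.075 and 0.075 m and x of socket4_mid in the frame of tote between -0.1 and 0.1 m and y of socket4_mid in the frame of tote between -0.075 and 0.075 m and x of offcut_mid in the frame of offcut_box between -0.085 and 0.085 m and y of offcut_mid in the frame of offcut_box between -0.07 and 0.07 m and z of offcut_mid in the frame of offcut_box below 0.05 m); the arm keeps its last pose, push and grip.
It fails at once if a bystander is moved more than 40 mm (distance of any of mini_clamp, spanner, water_bottle, battery, sanding_block from where it was at the start of the episode above 0.04 m).
It also fails if it takes over 72 s, if anything falls off the work surface, if the arm or the gripper's body presses on something with over 40 N, if the wrist force passes 120 N, or if a joint passes its speed limit or range.

## Working session

There is one attempt and no reset: what is moved stays moved. The work goes in short steps, Python scripts to look and compute and a shell command to move; the robot and the scene stay as the last step left them, time stands still between calls to the robot, and variables do not carry over. Pictures are saved under pics/ and viewed, and the job is handed in when it is done.

```bash
ls; mkdir -p pics; cat > h.py <<'E'
import numpy as np,cv2
from workcell import bot
def snap(n,f):
    m=bot.camera_model(n); im=np.array(bot.read_camera(n)); cv2.imwrite('pics/'+f+'.png',im[:,:,::-1]); np.savez('pics/'+f+'.npz',im=im,K=m['intrinsics'],r=m['rvec'],t=m['tvec']); return im,m
def load(f):
    d=np.load('pics/'+f+'.npz'); return d['im'],dict(intrinsics=d['K'],rvec=d['r'],tvec=d['t'])
def ray(m,px,z):
    K=np.array(m['intrinsics']);R,_=cv2.Rodrigues(np.array(m['rvec'],float));t=np.array(m['tvec'],float).ravel()
    c=-R.T@t;d=R.T@np.linalg.inv(K)@np.array([px[0],px[1],1.]);return c+d*(z-c[2])/d[2]
def proj(m,P):
    return cv2.projectPoints(np.array(P,float).reshape(-1,3),np.array(m['rvec'],float),np.array(m['tvec'],float),np.array(m['intrinsics'],float),None)[0].reshape(-1,2)
E
python3 - <<'E'
from h import *
print(bot.read_state())
for n in ['scene','top','wrist']:
    im,m=snap(n,n+'0');print(n,ray(m,(280,210),0), -cv2.Rodrigues(np.array(m['rvec'],float))[0].T@np.array(m['tvec']).ravel())
E
```

```text
pics
{'time': 0.0, 'q': array([-1.22589009e+00,  2.64776185e-01,  1.60538582e+00, -5.11117400e-06,
        1.27368695e+00, -3.69029941e-02]), 'joint_vel': array([-0.00061993,  0.00059524,  0.00012026,  0.00056417, -0.00086559,
       -0.00166166]), 'joint_torque': array([-1.93176609e-03, -5.15106511e+01, -3.67314327e+01, -1.03180375e-04,
        1.27165092e-02, -3.02681293e-06]), 'tool_pos': array([ 0.25138491, -0.62607428,  0.40333967]), 'tcp_rot': array([-3.08233045e+00, -5.95687648e-01,  5.50850245e-04]), 'wrist_force': array([-0.38239315, -0.48132524, -0.04208125]), 'torque': array([-0.02264699,  0.01642109, -0.04045637]), 'width': 1.00212336132227}
scene [ 0.49037304 -0.07341058  0.        ] [1.25249359 0.19720315 0.87971407]
top [ 0.52337504 -0.05220581  0.        ] [ 0.38919794 -0.0409946   1.04023138]
wrist [ 0.21862423 -0.63964839  0.        ] [ 0.32231307 -0.59758113  0.37248577]
```

View pics/scene0.png

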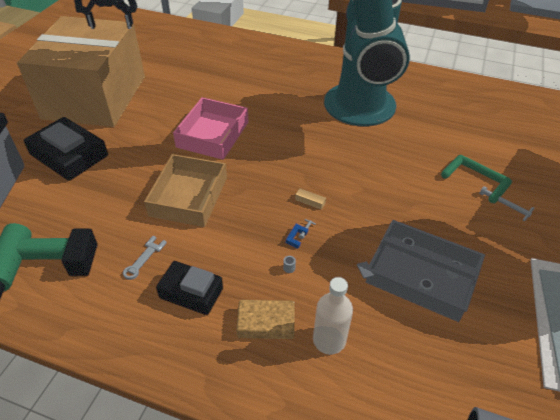

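View pics/top0.png

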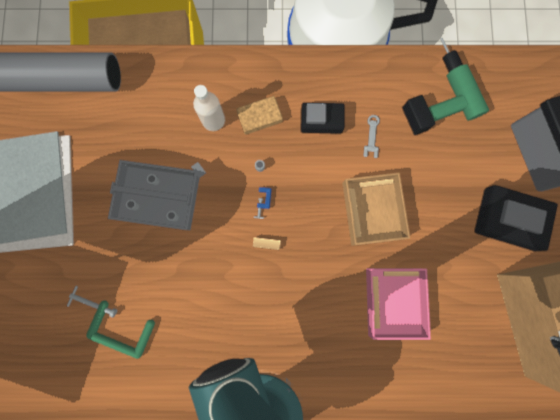

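Scene/top: the tote is at top px (155,195) with its lip at (198,168). The stray socket is at (260,165) and the offcut at (267,243). There are two box shapes: cardboard at (377,208) and pink at (399,303). I'm taking the cardboard one, as the task says, and will confirm it in an enlarged crop.

```bash
python3 - <<'E'
from h import *
im,m=load('top0')
c=im[140:260,100:250];cv2.imwrite('pics/c1.png',cv2.resize(c,None,fx=5,fy=5,interpolation=cv2.INTER_CUBIC)[:,:,::-1])
c=im[140:260,240:420];cv2.imwrite('pics/c2.png',cv2.resize(c,None,fx=4.4,fy=4.4,interpolation=cv2.INTER_CUBIC)[:,:,::-1])
for n,p,z in [('sock',(260,163.5),.03),('off',(267,242),.02),('tote',(155,195),.05),('box',(377,208),.05),('clamp',(265,200),.017)]: print(n,ray(m,p,z).round(3))
E
```

```text
sock [0.643 0.001 0.03 ]
off [ 0.437 -0.018  0.02 ]
tote [0.555 0.268 0.05 ]
box [ 0.522 -0.299  0.05 ]
clamp [ 0.548 -0.012  0.017]
```

View pics/c1.png

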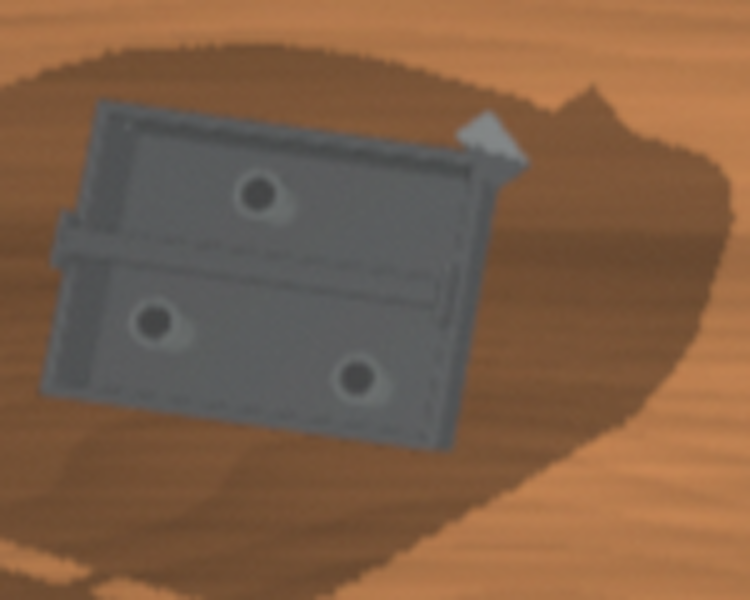

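View pics/c2.png

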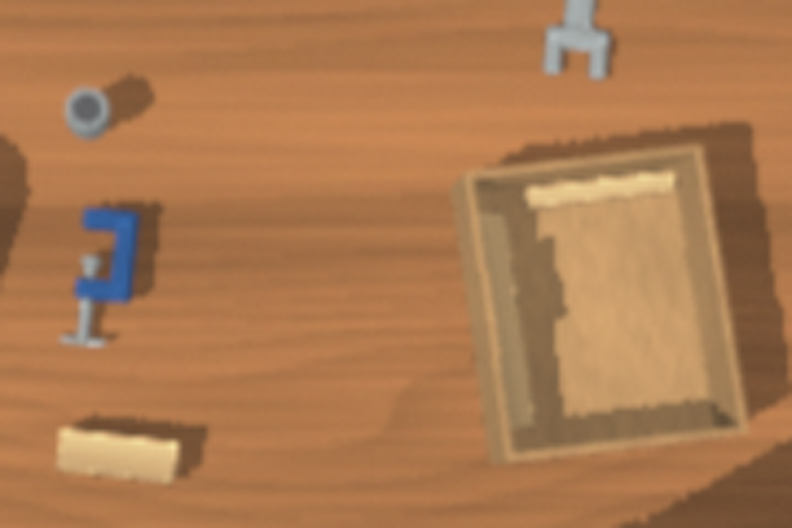

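c1: the tote has its lip corner at crop (495,165), three sockets inside, and the bar running along the middle. c2: the cardboard-coloured box, with slats at its top and left walls, is the target. The socket top is at crop (87,108). The offcut spans (58..180, 428..482).

```bash
python3 - <<'E'
from h import *
im,m=load('top0')
def A(pts,z,s,o): 
    P=np.array([ray(m,(p[0]/s+o[0],p[1]/s+o[1]),z) for p in np.array(pts,float)]);return P
T=A([(102,103),(495,165),(450,447),(45,393)],.05,5,(100,140));print('tote',T.round(3)[:,:2],T.mean(0).round(4),[np.linalg.norm(T[i]-T[i-1]).round(3) for i in range(4)])
# bar
B=A([(60,240),(445,292)],.072,5,(100,140));print('bar',B.round(3),B.mean(0))
# tote axes: -x toward lip: from TL to lip is -x? lip at (-x,-y)
d=(T[1]-T[0])+(T[2]-T[3]);print('dir TL->lip deg',np.degrees(np.arctan2(d[1],d[0])))
S=A([(258,193),(155,322),(357,378)],.034,5,(100,140));print('socks',S.round(3)[:,:2])
X=A([(462,175),(705,148),(747,430),(500,462)],.05,4.4,(240,140));print('box',X.round(3)[:,:2],X.mean(0).round(4))
print('sock4',A([(87,107)],.03,4.4,(240,140)).round(4))
# offcut by mask
hsv=cv2.cvtColor(im,cv2.COLOR_RGB2HSV);print(im[243,267],im[243,245],hsv[243,267])
sub=im[225:260,240:300].astype(int);mk=((sub[:,:,1]>165)).astype(np.uint8)
n,l,st,ce=cv2.connectedComponentsWithStats(mk);k=1+np.argmax(st[1:,4]);r=np.argwhere(l==k)[:,::-1]+[240,225]
rr=cv2.minAreaRect(r.astype(np.float32));print(rr)
P=np.array([ray(m,p,.02)[:2] for p in cv2.boxPoints(rr)]);print('off',P.round(4),P.mean(0).round(4))
E
```

```text
tote [[0.646 0.361]
 [0.613 0.157]
 [0.467 0.176]
 [0.495 0.382]] [0.5552 0.269  0.05  ] [np.float64(0.152), np.float64(0.207), np.float64(0.147), np.float64(0.208)]
bar [[0.569 0.37  0.072]
 [0.543 0.176 0.072]] [0.55634267 0.27264604 0.072     ]
dir TL->lip deg -98.31875336371382
socks [[0.602 0.284]
 [0.533 0.334]
 [0.504 0.228]]
box [[ 0.595 -0.219]
 [ 0.611 -0.361]
 [ 0.447 -0.379]
 [ 0.428 -0.237]] [ 0.5204 -0.2989  0.05  ]
sock4 [[0.6409 0.0013 0.03  ]]
[221 186 131] [189 128  81] [ 18 104 221]
((265.8000183105469, 242.60000610351562), (26.543434143066406, 8.434362411499023), 7.125016689300537)
off [[ 0.429   0.0203]
 [ 0.4507  0.0178]
 [ 0.4422 -0.0506]
 [ 0.4206 -0.0479]] [ 0.4356 -0.0151]
```

```bash
cat >> h.py <<'E'
from scipy.spatial.transform import Rotation as Ro
def down(a):
    y=np.array([np.cos(a),np.sin(a),0]);z=np.array([0,0,-1.]);return np.stack([np.cross(y,z),y,z],1)
def plan(p,a=None,R=None,grasp=True):
    "p: grasp point world (155 ahead) ; a jaw angle deg"
    s=bot.read_state();R0=Ro.from_rotvec(s['tcp_rot']).as_matrix()
    if R is None:
        c=[down(np.radians(a+k)) for k in(0,180)]
        R=min(c,key=lambda R:np.linalg.norm(Ro.from_matrix(R0.T@R).as_rotvec()))
    tcp=np.array(p,float)-R[:,2]*(.155 if grasp else 0)
    print('shift cm',(100*R0.T@(tcp-s['tool_pos'])).round(2),'turn',Ro.from_matrix(R0.T@R).as_rotvec().round(3),'tcp',tcp.round(3))
    st()
def st():
    s=bot.read_state();R0=Ro.from_rotvec(s['tcp_rot']).as_matrix();g=s['tool_pos']+.155*R0[:,2]
    print('t',round(s['time'],2),'grasp',g.round(4),'jaw',np.degrees(np.arctan2(R0[1,1],R0[0,1])).round(1),'z',R0[:,2].round(3),'w',round(s['width'],3),'F',s['wrist_force'].round(1),'q',s['q'].round(2))
E
python3 -c "
from h import *
plan((.4355,-.0155,.12),-7)"
```

```text
shift cm [ 39.84 -49.79  12.95] turn [-2.000e-03 -1.000e-03 -1.067e+00] tcp [ 0.436 -0.016  0.275]
t 0.15 grasp [ 0.2513 -0.6259  0.2486] jaw -68.1 z [-0.001  0.002 -1.   ] w 0.999 F [ 0.2 -0.3 -0.2] q [-1.23  0.26  1.61  0.    1.27 -0.04]
```

```bash
python3 -m jog '[[[0.4,39.8,-49.8,13,0,0,-1.067],[0.4,39.8,-49.8,13,0,0,-1.067],[0.4,39.8,-49.8,13,0,0,-1.067],[0.4,39.8,-49.8,13,0,0,-1.067],[0.4,39.8,-49.8,13,0,0,-1.067],[0.4,39.8,-49.8,13,0,0,-1.067],[0.4,39.8,-49.8,13,0,0,-1.067],[0.4,39.8,-49.8,13,0,0,-1.067],[0.4,39.8,-49.8,13,0,0,-1.067],[0.4,39.8,-49.8,13,0,0,-1.067],[0.4,39.8,-49.8,13,0,0,-1.067],[0.4,39.8,-49.8,13,0,0,-1.067]]]' 40
python3 - <<'E'
from h import *
plan((.4355,-.0155,.12),-7); im,m=snap('wrist','w1')
print(proj(m,[(.4355,-.0155,.02),(.4355,-.0155,.0),(.641,.0013,.03)]))
E
```

```text
time: 1.65
tool_pos: [0.4352, -0.0144, 0.2741]
tcp_rot: [-2.348, -2.086, 0.001]
wrist_force: [-0.3, -0.2, 1.1]
width: 0.602
shift cm [-0.1   0.05 -0.09] turn [-0.001  0.     0.004] tcp [ 0.436 -0.016  0.275]
t 1.65 grasp [ 0.4349 -0.0144  0.1191] jaw -6.8 z [-0.001  0.    -1.   ] w 0.602 F [-0.3 -0.2  1.1] q [-0.09 -0.07  2.23  0.    0.99  0.03]
[[279.96046592 222.31404197]
 [279.92366931 214.82593133]
 [554.92622577 174.37357311]]
```

View pics/w1.png

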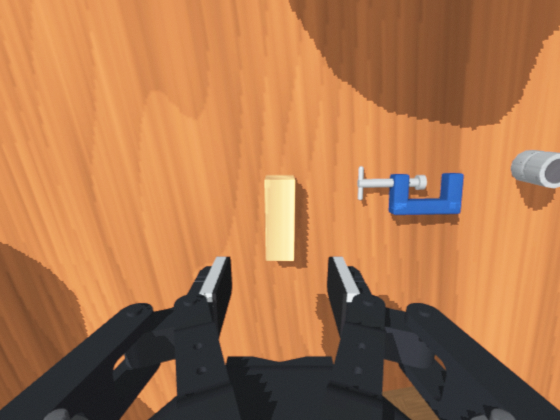

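The offcut is centred at (280,220) between the pads and aligned with them, and the predicted pixel was (280,222). I'm going down to grip it.

```bash
python3 -m jog '[[[0.4,-0.1,0,5,0,0,0],[0.4,-0.1,0,8,0,0,0],[0.4,-0.1,0,9.8,0,0,0],[0.4,-0.1,0,9.8,0,0,0],[0.9,-0.1,0,9.8,0,0,0],[0.9,-0.1,0,9.8,0,0,0],[0.9,-0.1,0,9.8,0,0,0],[0.9,-0.1,0,9.8,0,0,0],[0.9,-0.1,0,9.8,0,0,0],[0.9,-0.1,0,9.8,0,0,0]]]' 40
python3 - <<'E'
from h import *
plan((.511,-.307,.15),6)
E
```

```text
time: 2.95
tool_pos: [0.4362, -0.0172, 0.178]
tcp_rot: [2.35, 2.081, 0.002]
wrist_force: [-1.6, -2.5, 7.0]
width: 0.27
shift cm [-27.86  10.98 -12.65] turn [ 0.003  0.001 -0.226] tcp [ 0.511 -0.307  0.305]
t 2.95 grasp [ 0.4366 -0.0173  0.023 ] jaw -7.0 z [ 0.003 -0.001 -1.   ] w 0.27 F [-1.6 -2.5  7. ] q [-0.1   0.09  2.29 -0.    0.76  0.03]
```

Width 0.27 is about 23 mm, so the offcut is held. I'm lifting it and carrying it over the cardboard box.

```bash
python3 -m jog '[[[0.9,0,0,-6,0,0,0],[0.9,0,0,-12,0,0,0],[0.9,-6,2,-12.7,0,0,0],[0.9,-12,4,-12.7,0,0,-0.1],[0.9,-17,6.5,-12.7,0,0,-0.2],[0.9,-23,9,-12.7,0,0,-0.22],[0.9,-27.9,11,-12.7,0,0,-0.226],[0.9,-27.9,11,-12.7,0,0,-0.226],[0.9,-27.9,11,-12.7,0,0,-0.226],[0.9,-27.9,11,-12.7,0,0,-0.226]]]' 40
python3 - <<'E'
from h import *
plan((.511,-.307,.032),6); snap('wrist','w2')
E
```

```text
time: 4.2
tool_pos: [0.51, -0.3058, 0.3034]
tcp_rot: [-2.101, -2.334, -0.0]
wrist_force: [-0.3, 0.3, 0.1]
width: 0.273
shift cm [-0.14  0.09 11.64] turn [-0.001 -0.001  0.   ] tcp [ 0.511 -0.307  0.187]
t 4.2 grasp [ 0.5099 -0.3057  0.1484] jaw 6.0 z [-0.001  0.001 -1.   ] w 0.273 F [-0.3  0.3  0.1] q [-0.58  0.2   1.88  0.    1.06 -0.69]
```

View pics/w2.png

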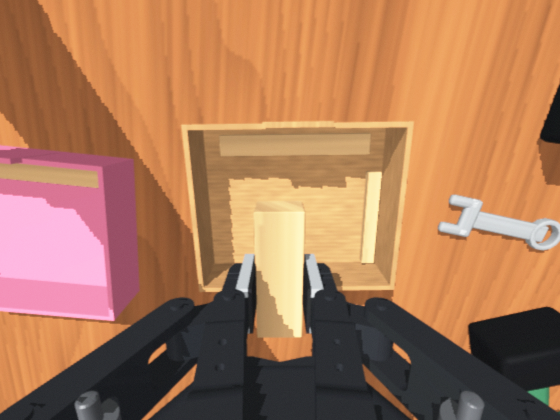

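The offcut is held at (280,270) over the cardboard box. The slats are at (295,145) and (372,215), and the middle of the floor is free.

```bash
python3 -m jog '[[[0.9,-0.1,0.1,5,0,0,0],[0.9,-0.1,0.1,9,0,0,0],[0.9,-0.1,0.1,11.8,0,0,0],[0.9,-0.1,0.1,11.8,0,0,0],[0.9,-0.1,0.1,11.8,0,0,0],[0.45,-0.1,0.1,11.8,0,0,0],[0.45,-0.1,0.1,11.8,0,0,0],[0.45,-0.1,0.1,11.8,0,0,0],[0.45,-0.1,0.1,11.8,0,0,0],[0.45,-0.1,0.1,6,0,0,0],[0.45,-0.1,0.1,0,0,0,0],[0.45,-0.1,0.1,0,0,0,0]]]' 40
python3 - <<'E'
from h import *
plan((.641,.0013,.14),82);plan((.641,.0013,.14),0); snap('wrist','w3')
E
```

```text
time: 5.75
tool_pos: [0.5139, -0.3097, 0.3106]
tcp_rot: [2.095, 2.325, 0.003]
wrist_force: [0.9, -0.9, 0.3]
width: 0.546
shift cm [29.63 15.86  1.48] turn [ 0.003  0.013 -1.327] tcp [0.641 0.001 0.295]
t 5.75 grasp [ 0.5155 -0.3108  0.1556] jaw 6.0 z [ 0.011 -0.007 -1.   ] w 0.546 F [ 0.9 -0.9  0.3] q [-0.58  0.19  1.87  0.    1.07 -0.69]
shift cm [29.63 15.86  1.48] turn [0.01  0.007 0.104] tcp [0.641 0.001 0.295]
t 5.75 grasp [ 0.5155 -0.3108  0.1556] jaw 6.0 z [ 0.011 -0.007 -1.   ] w 0.546 F [ 0.9 -0.9  0.3] q [-0.58  0.19  1.87  0.    1.07 -0.69]
```

View pics/w3.png

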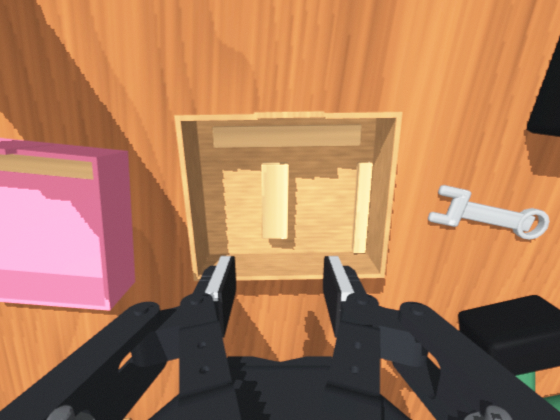

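The offcut lies in the box at (275,200). Next is the stray socket.

```bash
python3 -m jog '[[[0.45,29.6,15.9,1.5,0,0,-1.327],[0.45,29.6,15.9,1.5,0,0,-1.327],[0.45,29.6,15.9,1.5,0,0,-1.327],[0.45,29.6,15.9,1.5,0,0,-1.327],[0.45,29.6,15.9,1.5,0,0,-1.327],[0.45,29.6,15.9,1.5,0,0,-1.327],[0.45,29.6,15.9,1.5,0,0,-1.327],[0.45,29.6,15.9,1.5,0,0,-1.327],[0.45,29.6,15.9,1.5,0,0,-1.327],[0.45,29.6,15.9,1.5,0,0,-1.327],[0.45,29.6,15.9,1.5,0,0,-1.327],[0.45,29.6,15.9,1.5,0,0,-1.327]]]' 40
python3 - <<'E'
from h import *
plan((.641,.0013,.026),82);im,m=snap('wrist','w4')
print(proj(m,[(.641,.0013,.03),(.641,.0013,.0)]))
E
```

```text
time: 7.3
tool_pos: [0.6389, 0.0024, 0.2888]
tcp_rot: [0.221, 3.134, 0.0]
wrist_force: [-0.9, 0.1, -0.6]
width: 0.548
shift cm [-0.22 -0.08 10.78] turn [ 0.     0.    -0.001] tcp [0.641 0.001 0.181]
t 7.3 grasp [0.6389 0.0024 0.1338] jaw 81.9 z [ 0.  0. -1.] w 0.548 F [-0.9  0.1 -0.6] q [-0.04  0.29  1.8   0.    1.06 -1.47]
[[277.89008298 221.4653892 ]
 [278.00187775 210.90228523]]
```

View pics/w4.png

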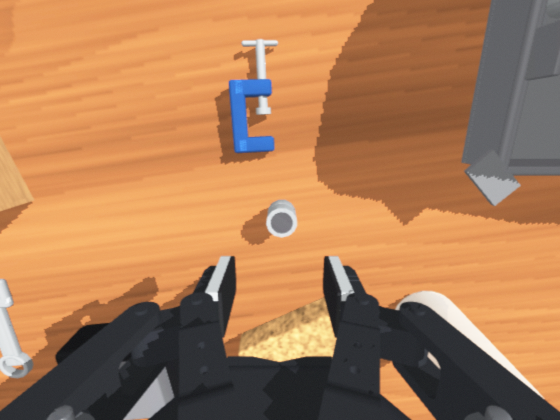

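```bash
python3 - <<'E'
from h import *
im,m=load('w4');print('sock',ray(m,(282,219),.03))
im,m=load('top0');print('bottle',ray(m,(201,91),.19),ray(m,(216,125),.0))
im,m=load('scene0');print(ray(m,(332,348),0),ray(m,(338,285),.19))
E
```

```text
sock [0.63934583 0.00496214 0.03      ]
bottle [0.77193191 0.12941429 0.19      ] [0.75914825 0.1236852  0.        ]
[ 7.90691305e-01  1.42847923e-01 -1.11022302e-16] [0.77860938 0.13240648 0.19      ]
```

The socket is at (282,219), the clamp is behind it, and the bottle is far enough off. I'm going down with a 1.5 mm correction.

```bash
python3 -m jog '[[[0.45,0,0.15,5,0,0,0],[0.45,0,0.15,8,0,0,0],[0.45,0,0.15,10.8,0,0,0],[0.45,0,0.15,10.8,0,0,0],[0.45,0,0.15,10.8,0,0,0],[0.9,0,0.15,10.8,0,0,0],[0.9,0,0.15,10.8,0,0,0],[0.9,0,0.15,10.8,0,0,0],[0.9,0,0.15,10.8,0,0,0],[0.9,0,0.15,10.8,0,0,0],[0.9,0,0.15,5,0,0,0],[0.9,0,0.15,0,0,0,0]]]' 50
python3 - <<'E'
from h import *
st()
c=np.array([.5555,.270]);x=np.array([.139,.990]);y=np.array([-.990,.139])
t=c-.047*x-.039*y;print(t)
plan((*t,.16),82)
E
```

```text
time: 8.85
tool_pos: [0.6388, 0.0042, 0.2896]
tcp_rot: [-0.219, -3.133, 0.0]
wrist_force: [1.3, 0.1, -0.0]
width: 0.287
t 8.85 grasp [0.6386 0.0043 0.1346] jaw 82.0 z [-0.001  0.    -1.   ] w 0.287 F [ 1.3  0.1 -0. ] q [-0.03  0.29  1.79  0.    1.06 -1.46]
[0.587577 0.218049]
shift cm [ 8.05 20.46 -2.53] turn [-0.    -0.001 -0.   ] tcp [0.588 0.218 0.315]
t 8.85 grasp [0.6386 0.0043 0.1346] jaw 82.0 z [-0.001  0.    -1.   ] w 0.287 F [ 1.3  0.1 -0. ] q [-0.03  0.29  1.79  0.    1.06 -1.46]
```

Width 0.287 is about 24.5 mm, so the socket is held. I'm carrying it over the lip-side half of the tote.

```bash
python3 -m jog '[[[0.9,0,2,-2.5,0,0,0],[0.9,2.5,7,-2.5,0,0,0],[0.9,5,13,-2.5,0,0,0],[0.9,8,18,-2.5,0,0,0],[0.9,8,20.5,-2.5,0,0,0],[0.9,8,20.5,-2.5,0,0,0],[0.9,8,20.5,-2.5,0,0,0],[0.9,8,20.5,-2.5,0,0,0]]]' 50
python3 - <<'E'
from h import *
plan((.5876,.218,.036),82);im,m=snap('wrist','w5');snap('top','t5')
E
```

```text
time: 9.85
tool_pos: [0.5889, 0.217, 0.3136]
tcp_rot: [-0.222, -3.134, 0.001]
wrist_force: [-0.1, 0.1, -1.2]
width: 0.285
shift cm [ 0.14  0.09 12.26] turn [-0.    -0.    -0.002] tcp [0.588 0.218 0.191]
t 9.85 grasp [0.5889 0.2169 0.1586] jaw 81.9 z [-0. -0. -1.] w 0.285 F [-0.1  0.1 -1.2] q [ 0.31  0.25  1.8  -0.    1.1  -1.12]
```

View pics/w5.png

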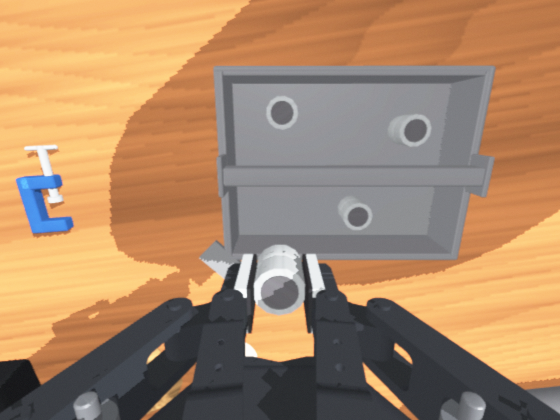

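The socket is held at (280,285). The tote rim corners are at about (215,67), (494,67), (459,259) and (228,258), the sockets at (282,112), (415,130) and (357,215), and the bar at (355,177). I'll use these to check the tote pose.

```bash
python3 - <<'E'
from h import *
im,m=load('w5')
P=np.array([ray(m,p,.05) for p in [(215,67),(494,67),(459,259),(228,258)]]);print(P[:,:2].round(3),P.mean(0).round(4),[np.linalg.norm(P[i]-P[i-1]).round(3) for i in range(4)])
B=np.array([ray(m,p,.072) for p in [(219,174),(492,178)]]);print('bar',B.round(3),B.mean(0).round(4),np.degrees(np.arctan2(*(B[1]-B[0])[[1,0]])))
S=np.array([ray(m,p,.034) for p in [(282,112),(415,130),(357,215)]]);c=P.mean(0);a=np.radians(82)
for s in S: d=s-c;print(s.round(3),d@[np.cos(a),np.sin(a),0],d@[-np.sin(a),np.cos(a),0])
E
```

```text
[[0.469 0.187]
 [0.498 0.387]
 [0.649 0.368]
 [0.62  0.167]] [0.559  0.2774 0.05  ] [np.float64(0.152), np.float64(0.202), np.float64(0.153), np.float64(0.203)]
bar [[0.543 0.179 0.072]
 [0.574 0.376 0.072]] [0.5583 0.2778 0.072 ] 81.05902603384841
[0.506 0.231 0.034] -0.053199023581860454 0.046110741592158694
[0.535 0.337 0.034] 0.05601343123778347 0.03195924362924846
[0.602 0.286 0.034] 0.014129394534892014 -0.04123132460651074
```

```bash
python3 -m jog '[[[0.9,0,0.65,4,0,0,0],[0.9,0,0.65,8,0,0,0],[0.9,0,0.65,11,0,0,0],[0.9,0,0.65,12.4,0,0,0],[0.9,0,0.65,12.4,0,0,0],[0.9,0,0.65,12.4,0,0,0],[0.55,0,0.65,12.4,0,0,0],[0.55,0,0.65,12.4,0,0,0],[0.55,0,0.65,12.4,0,0,0],[0.55,0,0.65,12.4,0,0,0],[0.55,0,0.65,7,0,0,0],[0.55,0,0.65,1,0,0,0]]]' 50
python3 - <<'E'
from h import *
st();snap('wrist','w6')
E
```

```text
time: 11.45
tool_pos: [0.5886, 0.2246, 0.3031]
tcp_rot: [-0.219, -3.13, 0.002]
wrist_force: [1.8, 0.9, -1.3]
width: 0.451
t 11.45 grasp [0.588  0.2244 0.1481] jaw 82.0 z [-0.004 -0.001 -1.   ] w 0.451 F [ 1.8  0.9 -1.3] q [ 0.32  0.26  1.8   0.    1.08 -1.11]
```

View pics/w6.png

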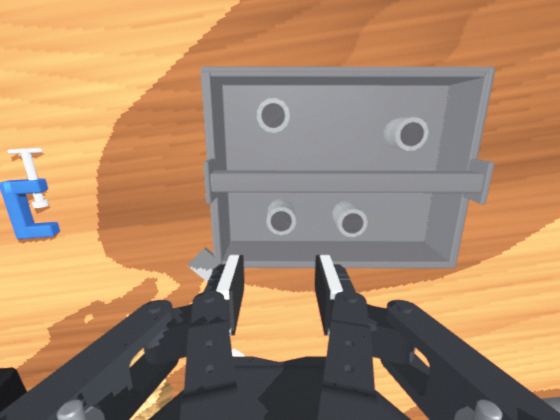

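All four sockets are in the tote: (273,115), (412,133), (352,220) and (282,218). I'm turning the jaw across the bar.

```bash
python3 - <<'E'
from h import *
plan((.5555,.2555,.15),-8.3)
E
```

```text
shift cm [4.04 2.43 0.91] turn [-0.004  0.013 -1.566] tcp [0.556 0.256 0.305]
t 11.5 grasp [0.5938 0.2264 0.1594] jaw 82.0 z [ 0.012  0.004 -1.   ] w 0.455 F [1.5 0.9 6.3] q [ 0.33  0.25  1.79  0.    1.09 -1.11]
```

```bash
python3 -m jog '[[[0.4,4,2.4,0,0,0,1.576],[0.4,4,2.4,0,0,0,1.576],[0.4,4,2.4,0,0,0,1.576],[0.4,4,2.4,0,0,0,1.576],[0.4,4,2.4,0,0,0,1.576],[0.4,4,2.4,0,0,0,1.576],[0.4,4,2.4,0,0,0,1.576],[0.4,4,2.4,0,0,0,1.576],[0.4,4,2.4,0,0,0,1.576],[0.4,4,2.4,0,0,0,1.576],[0.4,4,2.4,0,0,0,1.576],[0.4,4,2.4,0,0,0,1.576]]]' 120
python3 - <<'E'
from h import *
plan((.5555,.2555,.064),-8.3);snap('wrist','w7');snap('top','t7')
E
```

```text
time: 13.0
tool_pos: [0.5531, 0.2542, 0.3036]
tcp_rot: [2.376, 2.056, -0.0]
wrist_force: [0.1, 1.6, 0.1]
width: 0.601
shift cm [0.17 0.22 8.46] turn [-0.     0.     0.001] tcp [0.556 0.256 0.219]
t 13.0 grasp [0.5531 0.2542 0.1486] jaw -8.3 z [-0. -0. -1.] w 0.601 F [0.1 1.6 0.1] q [ 0.39  0.22  1.85 -0.    1.07  0.53]
```

View pics/w7.png

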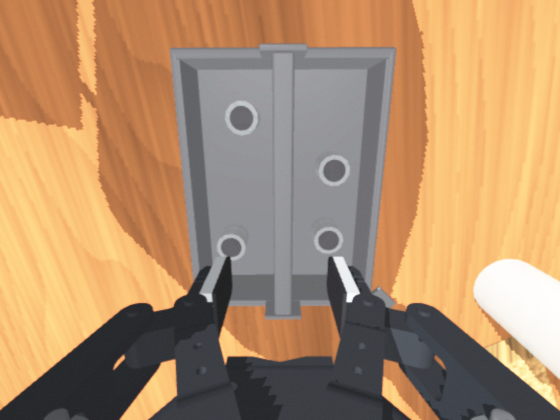

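The bar runs vertically at x≈283 px, between (283,45) and (283,318), with two sockets on each side of it.

```bash
python3 - <<'E'
from h import *
im,m=load('w7')
B=np.array([ray(m,p,.072) for p in [(284,48),(282.5,300)]]);c=B.mean(0);print(B.round(4),c,np.linalg.norm(B[0]-B[1]),np.degrees(np.arctan2(*(B[0]-B[1])[[1,0]])))
u=(B[0]-B[1])/np.linalg.norm(B[0]-B[1]);g=c-.02*u;print(g)
a=np.degrees(np.arctan2(u[1],u[0]))-90
plan((g[0],g[1],.066),a)
E
```

```text
[[0.5734 0.3723 0.072 ]
 [0.5475 0.1956 0.072 ]] [0.56043643 0.28397493 0.072     ] 0.17856701273714135 81.65336633747393
[0.5575332  0.26418678 0.072     ]
shift cm [1.06 0.3  8.26] turn [-0.     0.     0.001] tcp [0.558 0.264 0.221]
t 13.1 grasp [0.5531 0.2541 0.1486] jaw -8.3 z [-0.  0. -1.] w 0.598 F [-0.1  0.   0. ] q [0.39 0.22 1.85 0.   1.07 0.53]
```

```bash
python3 -m jog '[[[0.4,0.2,0.3,4,0,0,0],[0.4,0.2,0.3,7,0,0,0],[0.4,0.2,0.3,8.3,0,0,0],[0.4,0.2,0.3,8.3,0,0,0],[0.4,0.2,0.3,8.3,0,0,0],[1,0.2,0.3,8.3,0,0,0],[1,0.2,0.3,8.3,0,0,0],[1,0.2,0.3,8.3,0,0,0],[1,0.2,0.3,8.3,0,0,0],[1,0.2,0.3,8.3,0,0,0],[1,0.2,0.3,8.3,0,0,0],[1,0.2,0.3,8.3,0,0,0]]]' 120
python3 - <<'E'
from h import *
st();snap('wrist','w8')
E
```

```text
time: 14.6
tool_pos: [0.5568, 0.2559, 0.2221]
tcp_rot: [2.376, 2.055, 0.003]
wrist_force: [-1.7, 0.1, 6.3]
width: 0.138
t 14.6 grasp [0.5571 0.256  0.0671] jaw -8.3 z [ 0.002  0.001 -1.   ] w 0.138 F [-1.7  0.1  6.3] q [0.39 0.32 1.9  0.   0.92 0.53]
```

View pics/w8.png

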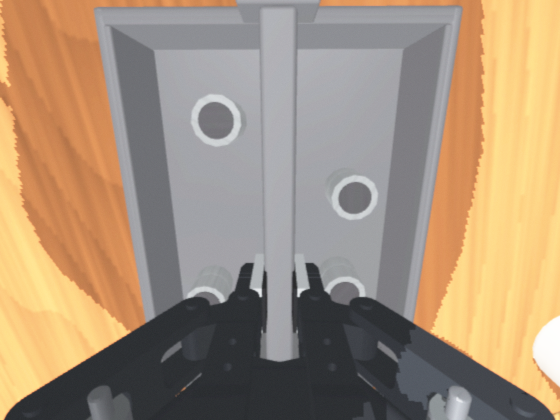

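The bar is held at (278,280), with width 0.138, about 12 mm. I'm lifting gently.

```bash
python3 -m jog '[[[1,0,0,-1,0,0,0],[1,0,0,-3,0,0,0],[1,0,0,-5,0,0,0],[1,0,0,-7,0,0,0],[1,0,0,-9,0,0,0],[1,0,0,-11,0,0,0],[1,0,0,-13,0,0,0],[1,0,0,-15,0,0,0],[1,0,0,-16,0,0,0],[1,0,0,-16,0,0,0],[1,0,0,-16,0,0,0]]]' 120
python3 - <<'E'
from h import *
st();snap('wrist','w9');snap('scene','s9')
# target tilt
s=bot.read_state();R0=Ro.from_rotvec(s['tcp_rot']).as_matrix()
tx=np.array([.144,.99,0]);ty=np.array([-.99,.144,0])
d=-(tx+ty*.9);d/=np.linalg.norm(d)  # direction to lower
ax=np.cross([0,0,1.],d);print('axis world',ax,'tool',(R0.T@ax).round(3),'turn34deg',(R0.T@ax*np.radians(34)).round(3))
for deg in (10,20,34):
    R=Ro.from_rotvec(ax*np.radians(deg)).as_matrix()@R0
    plan((.557,.256,.225),R=R)
E
```

```text
time: 16.02
tool_pos: [0.556, 0.2556, 0.3796]
tcp_rot: [-2.376, -2.054, 0.003]
wrist_force: [-0.3, -0.2, -6.9]
width: 0.135
t 16.02 grasp [0.5557 0.2554 0.2246] jaw -8.3 z [-0.002 -0.001 -1.   ] w 0.135 F [-0.3 -0.2 -6.9] q [0.39 0.16 1.77 0.   1.21 0.54]
axis world [ 0.83184449  0.55500878 -0.        ] tool [ 0.669  0.743 -0.002] turn34deg [ 0.397  0.441 -0.001]
shift cm [-1.92  1.93  0.16] turn [ 0.117  0.13  -0.   ] tcp [0.572 0.234 0.378]
t 16.12 grasp [0.5556 0.2554 0.2243] jaw -8.3 z [-0.002 -0.001 -1.   ] w 0.138 F [-0.3  0.2 -6.7] q [0.39 0.16 1.77 0.   1.21 0.54]
shift cm [-3.86  3.68  0.86] turn [ 0.234  0.259 -0.001] tcp [0.587 0.212 0.371]
t 16.12 grasp [0.5556 0.2554 0.2243] jaw -8.3 z [-0.002 -0.001 -1.   ] w 0.138 F [-0.3  0.2 -6.7] q [0.39 0.16 1.77 0.   1.21 0.54]
shift cm [-6.36  5.94  2.58] turn [ 0.397  0.441 -0.001] tcp [0.605 0.184 0.353]
t 16.12 grasp [0.5556 0.2554 0.2243] jaw -8.3 z [-0.002 -0.001 -1.   ] w 0.138 F [-0.3  0.2 -6.7] q [0.39 0.16 1.77 0.   1.21 0.54]
```

View pics/w9.png

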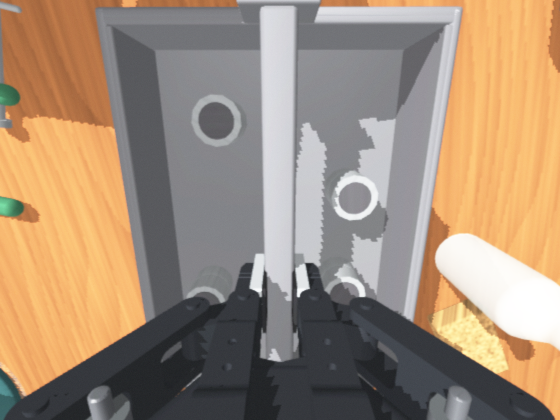

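View pics/s9.png

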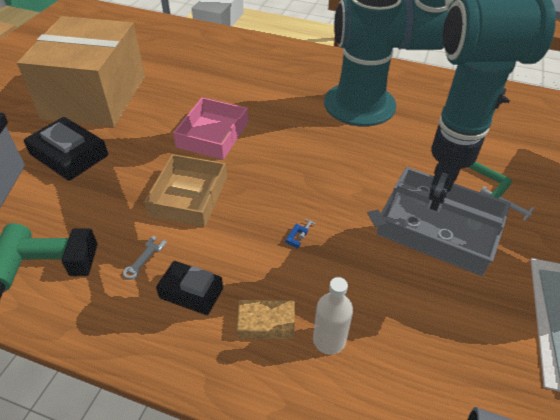

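The tote is level and airborne, with 6.9 N at the wrist and all four sockets inside. I'm tilting it towards the lip corner in small increments.

```bash
python3 -m jog '[[[1,-0.6,0.6,0,0.035,0.039,0],[1,-1.3,1.3,0.1,0.08,0.088,0],[1,-1.9,1.9,0.2,0.117,0.13,0],[1,-2.6,2.5,0.4,0.156,0.173,0],[1,-3.2,3.1,0.6,0.195,0.216,0],[1,-3.9,3.7,0.9,0.234,0.259,0],[1,-3.9,3.7,0.9,0.234,0.259,0],[1,-3.9,3.7,0.9,0.234,0.259,0]]]' 120
python3 - <<'E'
from h import *
st();snap('wrist','w10')
E
```

```text
time: 17.12
tool_pos: [0.5872, 0.2118, 0.3712]
tcp_rot: [-2.115, -1.828, -0.059]
wrist_force: [-0.8, -0.6, -6.9]
width: 0.138
t 17.12 grasp [0.5577 0.2556 0.2255] jaw -6.6 z [-0.19   0.283 -0.94 ] w 0.138 F [-0.8 -0.6 -6.9] q [0.22 0.23 1.73 0.33 1.33 0.26]
```

View pics/w10.png

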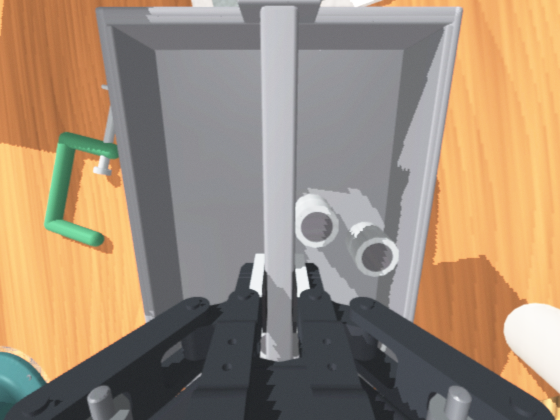

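The sockets are sliding (two visible at (315,222) and (375,255)), and the tote sits unchanged in the grip. I'm continuing to about 34°.

```bash
python3 - <<'E'
from h import *
s=bot.read_state();R0=Ro.from_rotvec(s['tcp_rot']).as_matrix()
for deg in (7,14):
    R=R0@Ro.from_rotvec(np.array([.669,.743,0])*np.radians(deg)).as_matrix();plan((.5577,.2556,.2255),R=R)
E
python3 -m jog '[[[1,-0.6,0.6,0,0.035,0.039,0],[1,-1.3,1.2,0.1,0.08,0.09,0],[1,-1.9,1.7,0.2,0.12,0.13,0],[1,-2.8,2.5,0.5,0.163,0.181,0],[1,-2.8,2.5,0.5,0.163,0.181,0],[1,-2.8,2.5,0.5,0.163,0.181,0],[1,-2.8,2.5,0.5,0.163,0.181,0],[1,-2.8,2.5,0.5,0.163,0.181,0],[1,-2.8,2.5,0.5,0.163,0.181,0],[1,-2.8,2.5,0.5,0.163,0.181,0],[1,-2.8,2.5,0.5,0.163,0.181,0],[1,-2.8,2.5,0.5,0.163,0.181,0]]]' 120
python3 - <<'E'
from h import *
st();snap('wrist','w11');snap('scene','s11');snap('top','t11')
im,_=load('s11');cv2.imwrite('pics/s11c.png',cv2.resize(im[130:300,340:540],None,fx=4,fy=3.5,interpolation=cv2.INTER_CUBIC)[:,:,::-1])
im,_=load('t11');cv2.imwrite('pics/t11c.png',cv2.resize(im[120:280,80:260],None,fx=3.7,fy=3.7,interpolation=cv2.INTER_CUBIC)[:,:,::-1])
E
```

```text
shift cm [-1.44  1.27  0.13] turn [0.082 0.091 0.   ] tcp [0.597 0.197 0.364]
t 17.18 grasp [0.5578 0.2559 0.2258] jaw -6.5 z [-0.19   0.283 -0.94 ] w 0.135 F [ 2.2 -1.  -7.1] q [0.22 0.23 1.73 0.33 1.33 0.26]
shift cm [-2.82  2.51  0.48] turn [ 0.163  0.182 -0.   ] tcp [0.606 0.184 0.354]
t 17.18 grasp [0.5578 0.2559 0.2258] jaw -6.5 z [-0.19   0.283 -0.94 ] w 0.135 F [ 2.2 -1.  -7.1] q [0.22 0.23 1.73 0.33 1.33 0.26]
time: 18.68
tool_pos: [0.6058, 0.1837, 0.3541]
tcp_rot: [-1.93, -1.669, -0.096]
wrist_force: [-0.1, 0.0, -6.7]
width: 0.136
t 18.68 grasp [0.5577 0.2557 0.2255] jaw -3.1 z [-0.31   0.464 -0.829] w 0.136 F [-0.1  0.  -6.7] q [0.12 0.31 1.7  0.52 1.45 0.11]
```

View pics/w11.png

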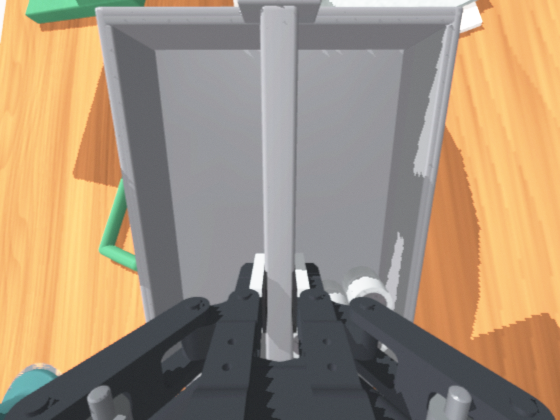

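View pics/s11c.png

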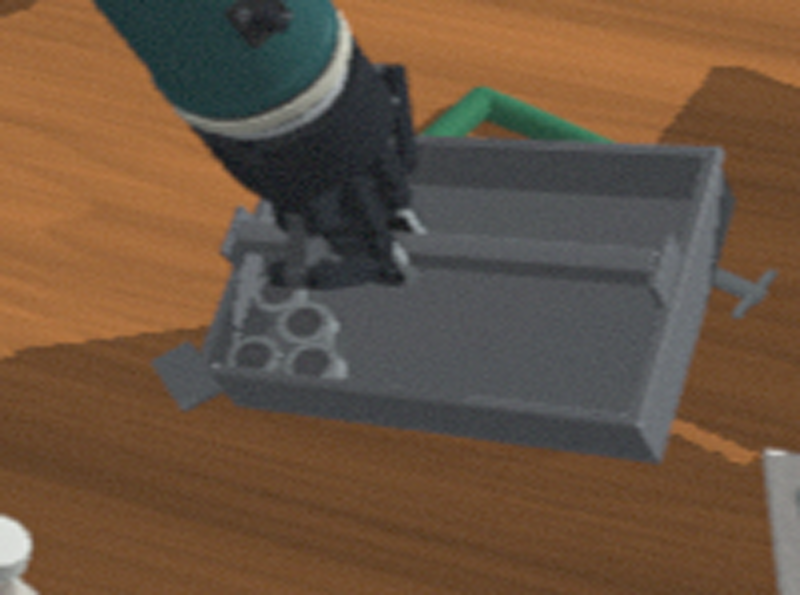

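View pics/t11c.png

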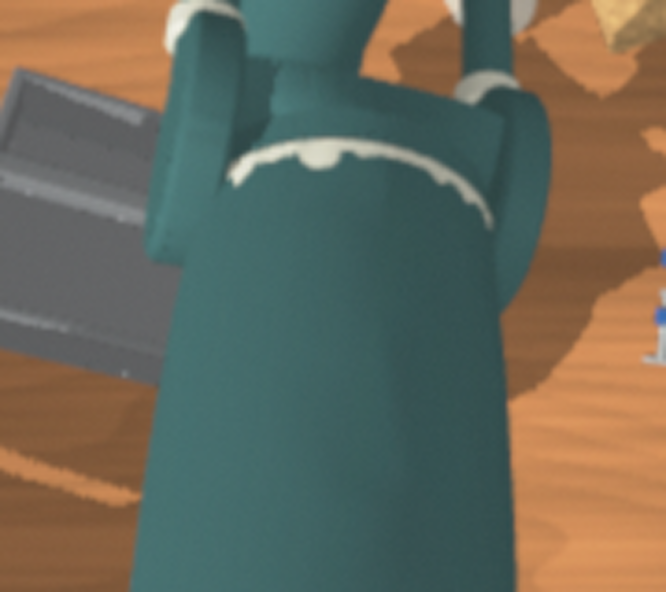

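In the scene crop all four sockets are in the lip corner, at (253,355), (312,360), (305,322) and (280,290). I'll cast rays onto the tilted tote's planes to measure their distances from the corner.

```bash
python3 - <<'E'
from h import *
im,m=load('s11');s=bot.read_state();R0=Ro.from_rotvec(s['tcp_rot']).as_matrix();g=s['tool_pos']+.155*R0[:,2]
z=-R0[:,2];y=-R0[:,1];x=np.cross(y,z);T=np.stack([x,y,z],1);print('tilt',np.degrees(np.arccos(z[2])),'tote x',x.round(2))
K=np.array(m['intrinsics']);R=cv2.Rodrigues(np.array(m['rvec'],float))[0];c=-R.T@np.array(m['tvec'],float).ravel()
def loc(p,h):
    u=np.array([p[0]/4+340,p[1]/3.5+130,1.]);d=R.T@np.linalg.inv(K)@u
    o=g-T@np.array([0,0,.067]);  # local origin below the grip
    cl=T.T@(c-o);dl=T.T@d;return (cl+dl*(h-cl[2])/dl[2])
cor=[loc(p,.05) for p in [(722,150),(658,462),(205,370)]];print('rim corners',np.round(cor,3))
off=np.mean([cor[0]-[.1,.075,.05],cor[1]-[.1,-.075,.05]],0);print('off',off.round(3))
for p in [(253,353),(312,358),(307,321),(280,291)]:
    q=loc(p,.034)-off;q[2]=.019;print(q.round(3),np.linalg.norm(q-[-.096,-.071,.004]).round(3))
o=g-T@np.array([-.02,0,.067]);print('origin z',o[2],'corner z',(o+T@[-.096,-.071,.004])[2])
E
```

```text
tilt 33.95791067776548 tote x [0.21 0.88 0.41]
rim corners [[ 0.123  0.073  0.05 ]
 [ 0.134 -0.095  0.05 ]
 [-0.075 -0.078  0.05 ]]
off [ 0.028 -0.011  0.   ]
[-0.091 -0.047  0.019] 0.029
[-0.062 -0.046  0.019] 0.045
[-0.071 -0.025  0.019] 0.055
[-0.09  -0.008  0.019] 0.065
origin z 0.17825517542515004 corner z 0.1151928906047322
```

All four sockets come out within about 65 mm of the corner, and even the packing limit of three along one wall is 68 mm, below 85 mm. I'll make one last check of the bench and the stillness of the arm, then hand in.

```bash
python3 - <<'E'
from h import *
a,_=load('scene0');b,_=load('s11');d=np.abs(a.astype(int)-b).sum(2);print('changed px in box/bystander left half',[(n,int((d[y0:y1,x0:x1]>60).sum())) for n,x0,x1,y0,y1 in [('clamp',284,314,218,250),('spanner',122,168,235,280),('bottle',312,354,278,355),('battery',157,223,262,312),('sand',236,297,298,336)]])
cv2.imwrite('pics/s11d.png',cv2.resize(b[140:350,110:370],None,fx=2.8,fy=2.8)[:,:,::-1])
s=bot.read_state();print(np.abs(s['joint_vel']).max());st()
E
```

```text
changed px in box/bystander left half [('clamp', 47), ('spanner', 0), ('bottle', 506), ('battery', 608), ('sand', 423)]
0.0132995659466281
t 18.82 grasp [0.5577 0.2557 0.2255] jaw -3.1 z [-0.31   0.464 -0.829] w 0.135 F [ 0.4 -0.2 -6.8] q [0.12 0.31 1.7  0.53 1.45 0.11]
```

View pics/s11d.png

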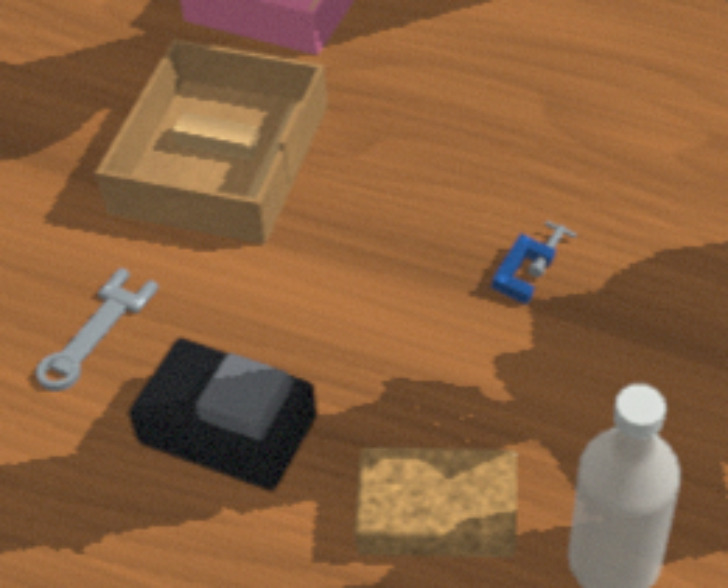

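The offcut is in the cardboard box at (215,128). The bystanders are where they were; the pixel changes are shadows. I'm handing in.

```bash
python3 -c "
from h import *
print(bot.finish_job());st()"
```

```text
the job is handed in; nothing more can be done
None
the job is handed in; nothing more can be done
```

The job is handed in at about 18.8 s of the 72 s. The offcut is in the cardboard box and all four sockets are in the tote. The tote is held up by its bar and tilted 34° towards the lip corner.

**Last checks**
- **Clearance:** the tote's underside centre is about 0.18 m up and the lip corner about 0.115 m up, assuming it is gripped 20 mm off centre.
- **Hold:** the wrist carries a steady 6.8 N. The joints were almost still, at no more than 0.013 rad/s. The tote did not shift in the grip between lifting and tilting.
- **Sockets:** all four are in the lip corner, with centres roughly 30 to 65 mm from it (limit 85 mm).
- **Bystanders:** they look unmoved. Pixels changed around the bottle, battery and sanding block (400 to 600 each) and the clamp (47). The enlarged view shows these as new arm and tote shadows.

**What disagreed:** the tote corners I picked in the final scene view were up to 34 mm off the expected pose, probably because I picked a wrong corner. I corrected for it only roughly, so the socket distances are approximate. Earlier, the top and wrist views differed by up to 8 mm on the tote's centre.

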